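# Sweep the grey stoppers into the counting tray's trough and shut the cover

### The job

A few bottle stoppers lie on the white counting tray, with two red ones of the wrong kind among them. With closed fingers, sweep the grey stoppers across the platform into the open trough beside it and leave the red ones on the platform; then push the blue trough cover over and press it fully shut, so that the grey ones stay in when the tray is tipped out. Only push things: do not pinch, squash or lift any stopper, and do not disturb the things that stand around the tray.

Things in the scene. Friction and masses are not known exactly. Their poses are not given: they have to be found in the camera images.
- counting_tray: white plastic counting tray, firm on rubber feet, 214 mm (its x) by 254 mm (its y), 49 mm high: a flat platform with an open trough along its left side as the robot sees it. Origin on the bench under its centre; x points from platform to trough, about to the robot's left; y about towards the robot. A pouring spout sticks out 38 mm at the trough's far end
- platform (a point): centre of the platform's top, at tray x = -25 mm, 40 mm above the bench. The platform is flat, 150 mm along tray x (-100 to 50 mm) by 240 mm along y, with a rim 9 mm high at both ends and at the side opposite the trough, and none towards the trough
- trough (a point): centre of the trough's floor, at tray x = 75 mm, 10 mm above the bench, 30 mm below the platform. The trough is 49 mm wide along tray x (50 to 99 mm) and 240 mm long along y; outer wall up to 41 mm above the bench, far end wall to 28 mm
- trough_cover (a joint): hinge of the see-through blue trough cover, rad: 0 shut (level over the trough), 1.75 end stop, leaning back a little, away from the platform. Axis along tray y at tray x = 104.5 mm, 42.5 mm above the bench. The plate is 58 mm long from the axis, 232 mm wide, 3 mm thick; shut, its top is 45.5 mm above the bench. Stiff hinge: it stays at any angle and moves with about 1 N at its edge
- cover_edge (a point): middle of the free edge of the trough cover, 58 mm from the hinge axis
- grey_stopper_0: bottle stopper of dark grey rubber, 26 mm flange 4 mm thick lying down, 18 mm plug pointing up, 12.5 mm high in all, 10 to 16 g; origin at the centre of its underside; to be swept into the trough
- grey_stopper_1: bottle stopper of dark grey rubber, 26 mm flange 4 mm thick lying down, 18 mm plug pointing up, 12.5 mm high in all, 10 to 16 g; origin at the centre of its underside; to be swept into the trough
- grey_stopper_2: bottle stopper of dark grey rubber, 26 mm flange 4 mm thick lying down, 18 mm plug pointing up, 12.5 mm high in all, 10 to 16 g; origin at the centre of its underside; to be swept into the trough
- red_stopper_0: bottle stopper of red rubber, 26 mm flange 4 mm thick lying down, 18 mm plug pointing up, 12.5 mm high in all, 10 to 16 g; origin at the centre of its underside; stays on the platform
- red_stopper_1: bottle stopper of red rubber, 26 mm flange 4 mm thick lying down, 18 mm plug pointing up, 12.5 mm high in all, 10 to 16 g; origin at the centre of its underside; stays on the platform
- forceps: steel forceps lying just right of the tray, 116 x 14 x 10 mm, origin at the centre of their underside; leave alone
- black_marker: marker pen with black cap lying just left of the tray, 131 x 11 x 12 mm, origin under its middle; leave alone
- lab_timer: white timer with three buttons, 64 x 62 x 20 mm, left of the tray, origin under its centre; leave alone
- glass_jar: empty clear glass jar, 68 mm across and 103 mm high, left behind the tray, origin under its centre; leave alone
- white_carton: small plain white carton, 100 x 50 x 36 mm, right of the tray, origin under its centre; leave alone
- petri_dish: closed petri dish with pale agar, 88 mm across and 16 mm high, right of the tray, origin under its centre; leave alone

How it is judged (in metres and radians):
On the way, in this order (a step that is already met when the one before it is completed fails the run):
1. all three grey stoppers lie in the trough, the cover still open (x of grey_stopper_0 in the frame of counting_tray between 0.047 and 0.106 m and y of grey_stopper_0 in the frame of counting_tray between -0.124 and 0.124 m and z of each of grey_stopper_0, grey_stopper_1, grey_stopper_2 in the frame of counting_tray below 0.03 m and x of grey_stopper_1 in the frame of counting_tray between 0.047 and 0.106 m and y of grey_stopper_1 in the frame of counting_tray between -0.124 and 0.124 m and x of grey_stopper_2 in the frame of counting_tray between 0.047 and 0.106 m and y of grey_stopper_2 in the frame of counting_tray between -0.124 and 0.124 m and value of joint trough_cover above 0.5 rad), for 0.2 s.
2. the cover is shut over the trough (value of joint trough_cover below 0.06 rad), for 0.2 s.
At the end, for the whole second after the job is handed in: all three grey stoppers lie in the trough below the level of the platform, both red ones still lie on the platform, and the trough cover is shut (within 0.06 rad), everything at rest (x of grey_stopper_0 in the frame of counting_tray between 0.047 and 0.106 m and y of grey_stopper_0 in the frame of counting_tray between -0.124 and 0.124 m and z of each of grey_stopper_0, grey_stopper_1, grey_stopper_2 in the frame of counting_tray below 0.03 m and x of grey_stopper_1 in the frame of counting_tray between 0.047 and 0.106 m and y of grey_stopper_1 in the frame of counting_tray between -0.124 and 0.124 m and x of grey_stopper_2 in the frame of counting_tray between 0.047 and 0.106 m and y of grey_stopper_2 in the frame of counting_tray between -0.124 and 0.124 m and x of red_stopper_0 in the frame of counting_tray between -0.102 and 0.052 m and y of red_stopper_0 in the frame of counting_tray between -0.122 and 0.122 m and z of red_stopper_0 in the frame of counting_tray between 0.036 and 0.06 m and x of red_stopper_1 in the frame of counting_tray between -0.102 and 0.052 m and y of red_stopper_1 in the frame of counting_tray between -0.122 and 0.122 m and z of red_stopper_1 in the frame of counting_tray between 0.036 and 0.06 m and value of joint trough_cover below 0.06 rad and linear speed of each of grey_stopper_0, grey_stopper_1, grey_stopper_2, red_stopper_0, red_stopper_1 below 0.02 m/s); the robot touches nothing.
It fails at once if a stopper is lifted (30 mm or more above the platform) (height (world z) of any of grey_stopper_0, grey_stopper_1, grey_stopper_2, red_stopper_0, red_stopper_1 above 0.07 m).
It fails at once if a stopper is pinched or squashed with more than 10 N (contact force between the fingers and grey_stopper_0 above 10 N or contact force between the fingers and grey_stopper_1 above 10 N or contact force between the fingers and grey_stopper_2 above 10 N or contact force between the fingers and red_stopper_0 above 10 N or contact force between the fingers and red_stopper_1 above 10 N).
It fails at once if something beside the tray is moved by more than 15 mm (distance of any of forceps, black_marker, lab_timer, glass_jar, white_carton, petri_dish from where it was at the start of the episode above 0.015 m).
It also fails if it takes over 45 s, if anything falls off the work surface, if the arm or the gripper's body presses on something with over 40 N, if the wrist force passes 120 N, or if a joint passes its speed limit or range.

### The arm

A 6-joint arm with a two-finger parallel gripper is mounted at the origin on a cart in front of the work surface, level with it; the furniture and walls round the work are solid. World frame = base frame: x ahead of the robot, y to its left, z up, the work surface at z = 0. Lengths are in m, angles in degrees, forces in N, time in s.
With the tool pointing down it reaches from about 0.35 to 1 m from the base axis. Payload 7.1 kg.
Tool frame: the origin (TCP) lies midway between the tips of the shut fingers; the grasp point (between the pads) lies robot.tcp_to_grasp behind it (robot.tcp_to_grasp is the distance from the TCP to the grasp point, in m); z points along the fingers, x is the direction in which the jaws open and shut, and the axes are right-handed (so a half turn about z gives the same grasp; the last joint's range is limited). The gripper opens to 85 mm and grips with 20 to 120 N. Pads are 22 mm wide; open, the fingers measure 114 mm over their backs; the gripper's body (76 mm by 85 mm) begins 54 mm behind the grasp point. The pads swing forward as they close: fully open they stand 13 mm farther back than shut.
Start: joints at [-66.349, 24.242, 93.386, -0, 62.372, -1.089], TCP at [0.262, -0.568, 0.231] pointing down, gripper open.
Joint ranges: [-172.04, 172.04], [-51.8, 120.97], [4.93, 147.93], [-75.15, 255.16], [6.16, 154.13], [-145.62, 145.62]. Speed limits (degrees/s): [136.94, 136.94, 172.46, 180, 180, 180].

### API

Orientations are given as [roll, pitch, yaw] about the fixed x, y, z axes, in that order (R = Rz(yaw) Ry(pitch) Rx(roll)).
In Python, from rig import robot gives the robot as it stands. Calls block until the motion is done:
- robot.goto(position, orientation): joint-space move of the TCP to a pose.
- robot.move_linear(position, ori=None, speed=0.15): straight line of the TCP; ori=None keeps the orientation; speed is the mean speed in m/s.
- robot.goto_joints(angles): joint-space move.
- robot.grip(opening, grasp_force=None): finger opening in m; grasp_force is the grip in N (None keeps the last); returns when the fingers have stopped.
- robot.hold(seconds).
- robot.ik(position, orientation): joint angles nearest the present ones, or None.
- robot.snapshot(name): name is "side" or "top" or "wrist"; returns a dict with "frame" (384x512x3 uint8, red, green, blue), "range_z" (384x512 float32, m along the optical axis (not along the pixel's ray), 0 where there is no reading), "fx", "fy", "cx", "cy" (pixels), "dist" ([k1, k2, p1, p2, k3] as OpenCV has them; the pictures are not rectified), "position" and "rotation" of the camera in the world. Camera axes: x right, y down, z forward; pixel columns grow to the right and rows downward; lengths in m; the calibration is good to about 2 mm. A picture is of the moment at which its call begins.
A pose or a line that the arm cannot do raises robot.IKError and nothing moves.
- robot.hand_in(): hands the job in, once; it reports no verdict.
Trained networks look in the newest picture that a camera, given by its name, has taken for a name from the list of things; names that differ only in an ending like _2 or _b are one class to them, and where a whole thing is asked for, a point or a joint stands for the part that bears it (a point fixed in the world has none). Each returns a list of dicts, best first, with "score" (0 to 1); they miss things now and then, are a little off and sometimes report something else, mostly with a low value. They report only what shows in the picture. A call takes as long as a camera call.
- robot.search_frame(camera, thing): "extent" ([left, top, right, bottom] in pixels, round what is visible of it).
Readings, each from a call of its own:
- robot.read_time_s(): time.
- robot.read_q(): joint angles.
- robot.read_joint_vel(): joint speeds.
- robot.read_joint_torque(): joint torques, N m.
- robot.read_tool_pos(): TCP position.
- robot.read_tool_rot(): TCP orientation.
- robot.read_ft_force(): force on the tool from outside, world axes, zero at the start.
- robot.read_ft_torque(): the same for the moment, N m.
- robot.read_grip_width(): finger opening in m.
Only numpy, scipy, OpenCV 4.12 (cv2) and the standard library are available. Lean on these libraries where they do the work, as an engineer would, in place of code of your own. Each camera call takes 0.05 s, during which the arm holds its last target.

## Working session

There is one attempt and no reset: what is moved stays moved. The work goes in short steps, each a Python script; the robot and the scene stay as the last script left them, time stands still between calls to the robot, and variables do not carry over. Pictures are saved under pics/ and viewed, and the job is handed in when it is done.

```bash
ls; mkdir -p pics; python3 - <<'E'
from rig import robot
import cv2,numpy as np,pickle
print(robot.read_time_s(), robot.tcp_to_grasp)
for n in ["side","top","wrist"]:
    s=robot.snapshot(n); pickle.dump(s,open(f'pics/{n}0.pkl','wb'))
    cv2.imwrite(f'pics/{n}0.png',s['frame'][:,:,::-1])
    print(n,s['fx'],s['cx'],s['cy'],s['dist'],np.round(s['position'],3),np.round(s['rotation'],3).tolist())
    if n!="wrist":
        for t in ["counting_tray","grey_stopper_0","red_stopper_0","trough_cover"]:
            print(t,[(np.round(d['extent']).tolist(),round(d['score'],2)) for d in robot.search_frame(n,t)])
E
```

```text
pics
0.0 0.0187
side 436.5474674240196 257.3329581089726 192.71632811867747 [-0.00845068  0.          0.          0.          0.        ] [0.588 0.984 0.971] [-132.739, 1.075, 179.179]
counting_tray [([217.0, 185.0, 320.0, 249.0], 0.61), ([228.0, 224.0, 314.0, 240.0], 0.49)]
grey_stopper_0 [([252.0, 210.0, 260.0, 213.0], 0.58), ([240.0, 207.0, 246.0, 215.0], 0.57), ([283.0, 201.0, 289.0, 209.0], 0.41)]
red_stopper_0 [([267.0, 207.0, 275.0, 217.0], 0.56), ([299.0, 200.0, 306.0, 206.0], 0.44)]
trough_cover [([230.0, 219.0, 315.0, 244.0], 0.83)]
top 456.7726559729452 252.7232121217941 191.72815260450346 [-0.0291691  0.         0.         0.         0.       ] [ 0.417 -0.03   1.229] [-172.145, 0.305, -90.602]
counting_tray [([171.0, 146.0, 265.0, 255.0], 0.98)]
grey_stopper_0 [([215.0, 183.0, 226.0, 191.0], 0.64)]
red_stopper_0 [([230.0, 233.0, 239.0, 242.0], 0.66), ([217.0, 202.0, 227.0, 210.0], 0.38), ([175.0, 147.0, 262.0, 251.0], 0.3)]
trough_cover [([174.0, 157.0, 185.0, 250.0], 0.73)]
wrist 343.1087140995497 255.66019225258057 190.91007118990726 [-0.07103422  0.          0.          0.          0.        ] [ 0.324 -0.538  0.376] [164.293, 0.052, -65.191]
```

```bash
cat > h.py <<'E'
import cv2,numpy as np,pickle
from scipy.spatial.transform import Rotation as Ro
def Rm(s): return Ro.from_euler('xyz',s['rotation'],degrees=True).as_matrix()
def K(s): return np.array([[s['fx'],0,s['cx']],[0,s['fy'],s['cy']],[0,0,1.]])
def onplane(s,uv,z):
    p=cv2.undistortPoints(np.array(uv,float).reshape(-1,1,2),K(s),np.array(s['dist'])).reshape(-1,2)
    d=np.c_[p,np.ones(len(p))]@Rm(s).T; o=np.array(s['position'])
    return o+d*((z-o[2])/d[:,2])[:,None]
def proj(s,P):
    R=Rm(s); c=(np.atleast_2d(P)-s['position'])@R
    return cv2.projectPoints(c.reshape(-1,1,3),np.zeros(3),np.zeros(3),K(s),np.array(s['dist']))[0].reshape(-1,2)
def cloud(s):
    h,w=s['range_z'].shape; u,v=np.meshgrid(np.arange(w),np.arange(h))
    p=cv2.undistortPoints(np.stack([u,v],-1).reshape(-1,1,2).astype(float),K(s),np.array(s['dist'])).reshape(-1,2)
    z=s['range_z'].reshape(-1,1)
    P=(np.c_[p,np.ones(len(p))]*z)@Rm(s).T+np.array(s['position'])
    return P.reshape(h,w,3)
E
python3 - <<'E'
import pickle,cv2,numpy as np
from h import *
t=pickle.load(open('pics/top0.pkl','rb'));s=pickle.load(open('pics/side0.pkl','rb'))
c=t['frame'][120:280,130:330,::-1]; cv2.imwrite('pics/topc.png',cv2.resize(c,None,fx=4,fy=4,interpolation=cv2.INTER_CUBIC)[:600])
c=s['frame'][160:280,190:350,::-1]; cv2.imwrite('pics/sidec.png',cv2.resize(c,None,fx=5,fy=5,interpolation=cv2.INTER_CUBIC))
for uv in [(171,146),(265,146),(265,255),(171,255)]: print(onplane(t,uv,0.045).round(3))
C=cloud(t); print((C[120:280:8,130:330:10,2]*1000).round().astype(int))
E
```

```text
[[0.706 0.19  0.045]]
[[ 0.703 -0.06   0.045]]
[[ 0.416 -0.056  0.045]]
[[0.419 0.186 0.045]]
[[  51   56   50   22   24   18   17   16   23   24   21   25   19   16
    23   20   20   23   21   22]
 [   0   -1    3   -6   -1   -3   -4   -5   -4   -2   -7    8    3    3
    -4    1    6   -3   -2    0]
 [ 101   55    2   -2    0   -3   -6   -3    0    4    0    1   -3   -8
    -4    1    1   -2   -3   -1]
 [  59    8   90   -3   -2   -3    0   -1   -3    3    1    5   -1    1
    -2   -1    3   -1   -3    4]
 [  86    6   76   -1   -2   -2   31   38   -1    1   -4   -4 1229    1
    -3   -1   -1   -1    1   -3]
 [  -1   55   27   -1   -4   38   31   31   37   38   34   38   35   48
     1   -2   -5    2   -1    4]
 [  -6    0   -4   -2    0   51    9    5   36   49   43   41   39   49
     0    0   -1    3   -2   -2]
 [   0   -1   -1    4   -5   47    8    9   38   45   39   38   39   47
     1    2    0    1    5    1]
 [  -5    1    5    1   -1   45   11    9   42   56   43   42   38   48
     1   -2   -3    1   -2   -2]
 [   0   -2   -5   -1   -4   49    7   10   41   40   36   37
[... 394 characters left out ...]
8   11   40   38   42   37   39   47
    -1   -1   -1    2    4   -7]
 [  -2    0   -7   -3    1   50   14   11   41   41   41   39   41   51
     0    5    0    1   -3 1229]
 [  -3    1    2   -1    0   50    7    6   40   41   40   45   40   46
    -3   -4   -4    3   -2   -3]
 [  -3   -1    0   -3   -2   47   14   13   39   40   38   40   38   50
     0    1    2    0   -1    0]
 [  29   -2   -2   -6   -3   -3    4   -2   -1    2   -2   -2    1   -5
    -3    0    1   -1   -2   -3]
 [  32    4   -2    1    2   -2   -2   -1   -3   -1    5   -1    0   -3
    -3    1   -1    3    2    0]
 [  30   -1    0    1   -1    1   -1   -2    2   -2   -3    0   -1    2
  1229    4    1   -1    0   -1]]
```

View pics/topc.png

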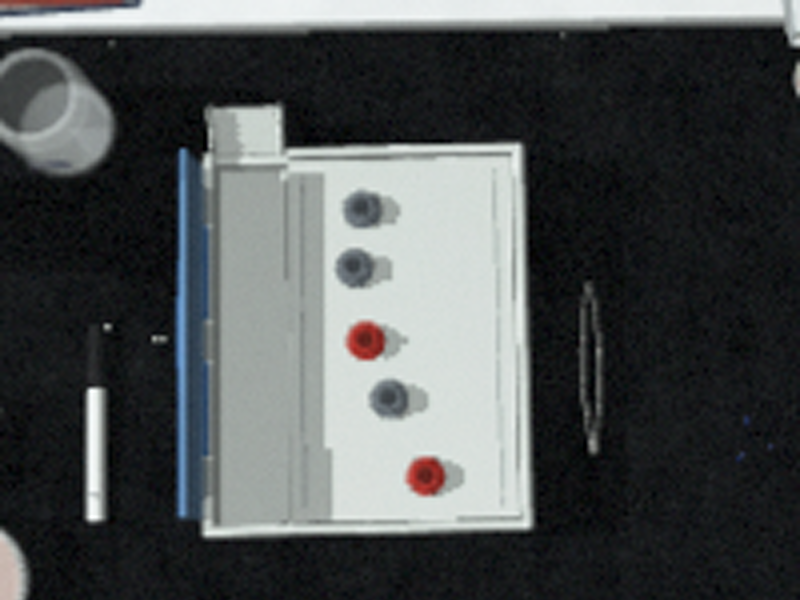

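View pics/sidec.png

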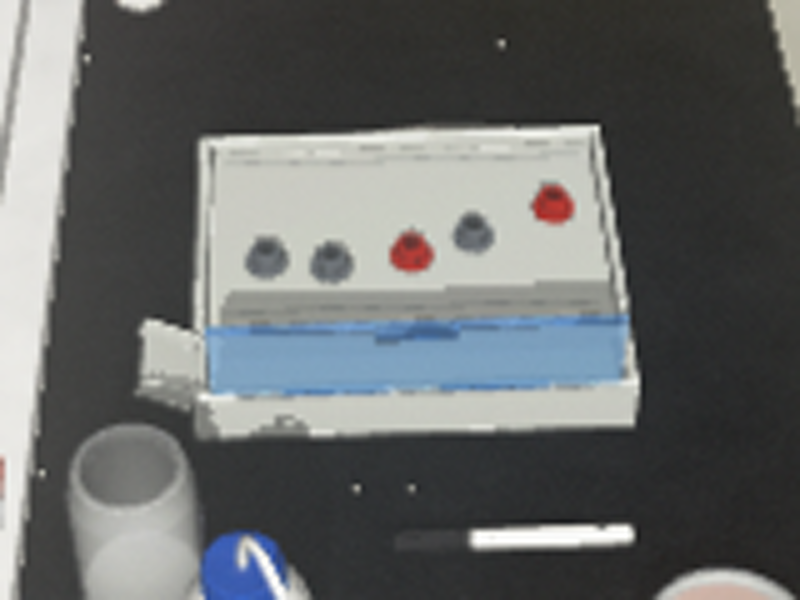

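View pics/side0.png

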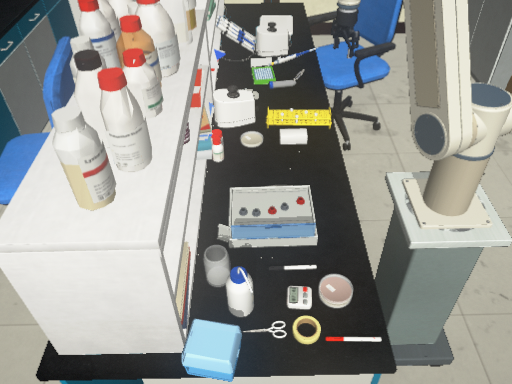

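View pics/top0.png

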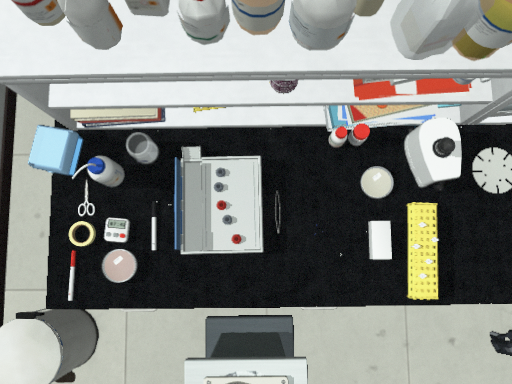

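```bash
python3 - <<'E'
import pickle
from h import *
from scipy.optimize import least_squares
t=pickle.load(open('pics/top0.pkl','rb'));s=pickle.load(open('pics/side0.pkl','rb'))
f=lambda x,y:((x+.5)/4-.5+130,(y+.5)/4-.5+120)
# tray corners model: far right (-107?, -127,.049), near right (-107? ...)
M=np.array([[-.107,-.127,.049],[-.107,.127,.049],[.107,.127,.049]])
uv=np.array([f(524,144),f(532,528),f(203,536)])
def T(p,M):
    c,sn=np.cos(p[2]),np.sin(p[2]); R=np.array([[c,-sn],[sn,c]])
    return np.c_[M[:,:2]@R.T+p[:2],M[:,2]]
# tray x -> world +y, tray y -> world -x : yaw ~ +90
r=least_squares(lambda p:(proj(t,T(p,M))-uv).ravel(),[.56,.06,np.pi/2]);p=r.x
print(p,np.degrees(p[2]),r.fun)
us=lambda x,y:((x+.5)/5-.5+190,(y+.5)/5-.5+160)
print('side pred',[( (q[0]-190+.5)*5,(q[1]-160+.5)*5) for q in proj(s,T(p,M))])
H=np.array([[.1045,-.116,.0425],[.1045,.116,.0425]])
hsv=cv2.cvtColor(t['frame'],cv2.COLOR_RGB2HSV)
def inv(p,W):
    c,sn=np.cos(p[2]),np.sin(p[2]); return (W-p[:2])@np.array([[c,-sn],[sn,c]])
for cam,S,of,sc in (('top',t,(130,120),4),('side',s,(190,160),5)):
  px={'top':dict(g0=(362,209),g1=(354,268),r0=(365,341),g2=(389,399),r1=(426,476)),
      'side':dict(g0=(267,258),g1=(332,262),r0=(411,252),g2=(474,233),r1=(552,204))}[cam]
  for n,(x,y) in px.items():
    W=onplane(S,((x+.5)/sc-.5+of[0],(y+.5)/sc-.5+of[1]),.046)[0]
    print(cam,n,W.round(4),(inv(p,W[None,:2])[0]*1000).round(1))
# cover angle: free-edge in top
for a in (1.5,1.6,1.75):
    e=np.array([[.1045-.058*np.cos(a),yy,.0425+.058*np.sin(a)] for yy in (-.116,.116)])
    print(a,[((q[0]-130+.5)*4,(q[1]-120+.5)*4) for q in proj(t,T(p,e))])
# shelf
C=cloud(t)
print((C[40:140:6,100:330:25,2]*1000).round().astype(int)); print((C[40:140:6,100:330:25,0]*1000).round().astype(int))
np.save('tray.npy',p)
E
```

```text
[0.54958967 0.0576257  1.58170874] 90.62523503298878 [ 0.13890749 -0.64444353  0.49698797  0.41798863 -0.63503053  0.17585392]
side pred [(np.float64(201.31492087598048), np.float64(132.78960047542867)), (np.float64(601.3412203549382), np.float64(120.46253401810574)), (np.float64(644.448398121664), np.float64(372.40664608792895))]
top g0 [0.6343 0.0595 0.046 ] [  1.  -84.7]
top g1 [0.5951 0.0648 0.046 ] [  6.7 -45.5]
top r0 [0.5469 0.0576 0.046 ] [0.  2.7]
top g2 [0.5089 0.0421 0.046 ] [-15.1  40.9]
top r1 [0.4589 0.0184 0.046 ] [-38.3  91.1]
side g0 [0.6348 0.0628 0.046 ] [  4.3 -85.3]
side g1 [0.596  0.0675 0.046 ] [  9.3 -46.5]
side r0 [0.5486 0.0606 0.046 ] [3.  0.9]
side g2 [0.51   0.0457 0.046 ] [-11.5  39.7]
side r1 [0.4609 0.022  0.046 ] [-34.6  89.1]
1.5 [(np.float64(198.16414744602275), np.float64(148.75922814786918)), (np.float64(197.9992248485778), np.float64(518.7670002902898))]
1.6 [(np.float64(188.97571814340085), np.float64(148.9283253978972)), (np.float64(188.55395291465675), np.float64(518.9572521601956))]
1.75 [(np.float64(175.5752449715003), np.float64(149.5449181
[... 1008 characters left out ...]
26 810 798]
 [807 820 819 818 818 817 816 815 814 797]
 [808 806 806 806 804 803 804 803 803 801]
 [797 795 794 794 792 792 791 790 789 789]
 [783 783 781 781 780 779 778 778 777 778]
 [770 771 770 768 768 767 767 766 765 765]
 [763 764 764 763 766 766 766 765 766 765]
 [762 764 826 824 825 824 821 798 821 820]
 [814 812 811 810 809 809 807 797 807 804]
 [798 797 417 795 794 793 792 792 791 791]
 [783 783 780 781 780 779 780 777 776 776]
 [769 768 770 770 770 772 821 823 819 810]
 [785 783 782 808 806 806 804 805 802 795]
 [776 775 779 789 789 790 787 786 786 782]
 [775 776 775 775 771 773 770 771 769 770]
 [765 764 762 761 762 760 760 759 759 758]
 [749 747 746 745 745 743 743 742 741 740]]
```

```bash
cat >> h.py <<'E'
p=np.load('tray.npy'); p=p+np.array([.0007,.0015,0])
def W(x,y,z):
    c,s=np.cos(p[2]),np.sin(p[2]); return [p[0]+c*x-s*y,p[1]+s*x+c*y,z]
ORI=[180,0,float(np.degrees(p[2]))-90]
def look(robot,n,box,sc,tag):
    s=robot.snapshot(n); pickle.dump(s,open(f'pics/{tag}.pkl','wb'))
    x0,y0,x1,y1=box; c=s['frame'][y0:y1,x0:x1,::-1]
    cv2.imwrite(f'pics/{tag}.png',cv2.resize(c,None,fx=sc,fy=sc,interpolation=cv2.INTER_CUBIC)); return s
def sweep(robot,gx,gy):
    robot.move_linear(W(gx-.033,gy,.042),ORI,speed=.12)
    robot.move_linear(W(.046,gy,.042),ORI,speed=.07)
    print('F',np.round(robot.read_ft_force(),2),'tcp',np.round(robot.read_tool_pos(),4),'t',robot.read_time_s())
    robot.move_linear(W(.040,gy,.075),ORI,speed=.15)
E
python3 - <<'E'
from rig import robot
from h import *
robot.grip(0.0); print(robot.read_grip_width(),robot.read_time_s())
print(robot.ik(W(-.032,-.085,.12),ORI))
robot.goto([0.5,0.0,0.2],ORI); print(robot.read_time_s(),robot.read_tool_pos())
robot.goto(W(-.032,-.085,.075),ORI)
sweep(robot,.001,-.085)
look(robot,'side',(190,160,350,280),5,'s1')
print(robot.read_time_s())
E
```

```text
-4.500696740678569e-06 1.3167
[ 1.45555905e+00  3.29626509e+01  9.57706449e+01 -2.54444375e-14
  5.12667042e+01  8.30324019e-01]
3.525 [ 0.50021329 -0.00067936  0.20004774]
F [-0.54 -0.64  0.02] tcp [0.6347 0.1057 0.0418] t 5.9917
6.4167
```

View pics/s1.png

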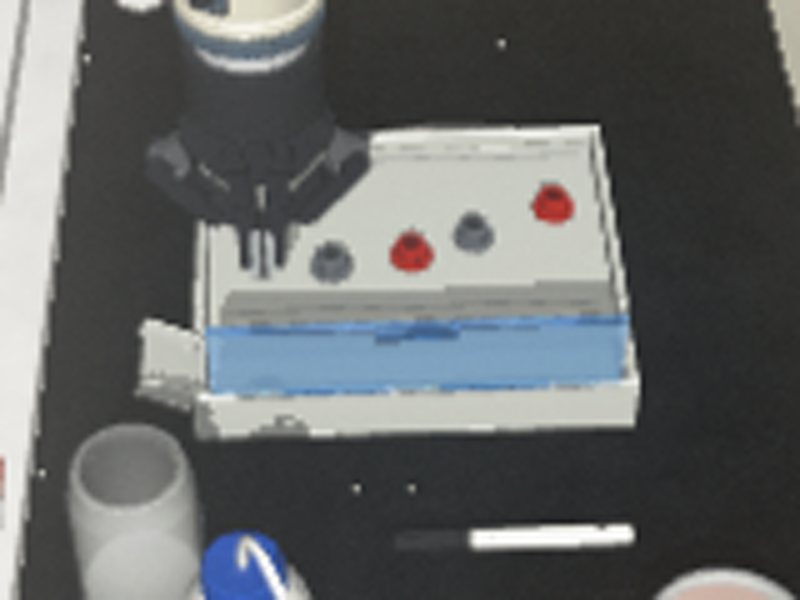

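The side picture shows g0 gone from the platform; nothing else has moved (g1 at 332,262, r0 at 411,252, g2 at 474,233, r1 at 552,204). I'll sweep the other two next.

```bash
python3 - <<'E'
from rig import robot
from h import *
for g in ((.0067,-.0455),(-.0151,.041)):
    robot.move_linear(W(g[0]-.033,g[1],.075),ORI,speed=.2)
    sweep(robot,*g)
robot.move_linear(W(.040,.041,.2),ORI,speed=.2)
robot.move_linear(W(-.2,.041,.2),ORI,speed=.25)
look(robot,'side',(190,160,350,280),5,'s2')
look(robot,'top',(130,120,330,270),4,'t2')
print(robot.read_time_s())
E
```

```text
F [-0.79  0.43 -0.11] tcp [0.5952 0.1053 0.0419] t 8.5583
F [-0.38 -0.75  0.42] tcp [0.5087 0.1043 0.042 ] t 11.6167
13.975
```

View pics/s2.png

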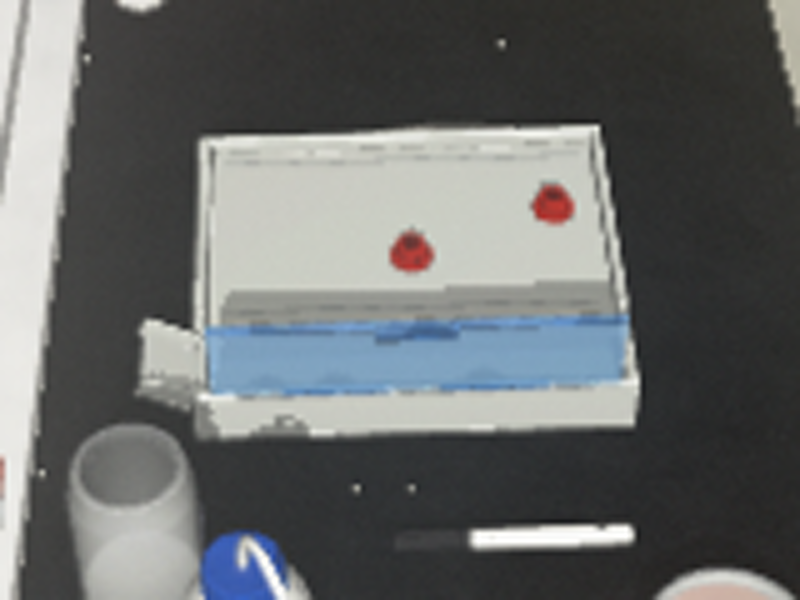

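View pics/t2.png

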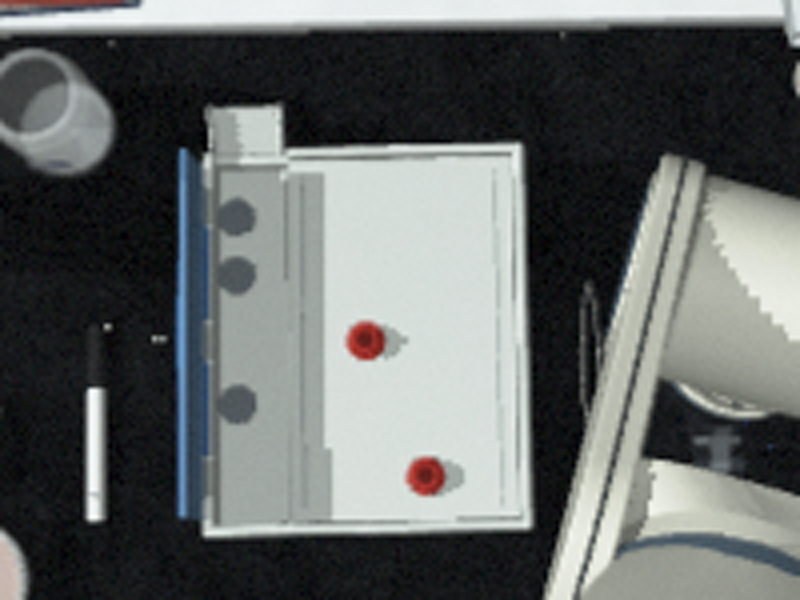

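All three grey stoppers are in the trough, upside down, at crop (237,217), (237,275) and (238,404). The reds haven't moved and the cover is still open. Next I'll move the cover.

```bash
python3 - <<'E'
from rig import robot
from h import *
y=.0
robot.move_linear(W(.15,y,.2),ORI,speed=.3)
robot.move_linear(W(.15,y,.085),ORI,speed=.15)
print(robot.read_ft_force().round(2) if hasattr(robot.read_ft_force(),'round') else robot.read_ft_force())
for th in (1.5,1.2,.95,.7,.5,.3,.15):
    r=.045;t=.003
    d=np.array([-np.cos(th),np.sin(th)]);n=np.array([np.sin(th),np.cos(th)])
    c=np.array([.1045,.0425])+r*d+t*n
    robot.move_linear(W(c[0]+.011,y,c[1]),ORI,speed=.08)
    print(th,np.round(robot.read_ft_force(),2),round(robot.read_time_s(),2))
for z in (.047,.0455,.045):
    robot.move_linear(W(.0705,y,z),ORI,speed=.03)
    F=np.round(robot.read_ft_force(),2);print(z,F,robot.read_tool_pos()[2],round(robot.read_time_s(),2))
    if F[2]>10: break
look(robot,'side',(190,160,350,280),5,'s3')
E
```

```text
[-0.1   0.07 -0.22]
1.5 [ 0.57 -0.11 -0.68] 16.8
1.2 [0.25 0.78 0.3 ] 17.12
0.95 [ 0.29  0.54 -0.2 ] 17.41
0.7 [ 0.12 -0.76  0.57] 17.7
0.5 [-0.06  0.04 -0.83] 17.97
0.3 [-0.17 -0.03  0.24] 18.23
0.15 [-0.38 -0.94 -0.27] 18.48
0.047 [ 0.04 -0.3   0.44] 0.046786630180808295 18.81
0.0455 [ 0.19 -0.82  0.55] 0.04558666873435745 19.06
0.045 [-1.95 -0.34  5.53] 0.04553894020890773 19.31
```

View pics/s3.png

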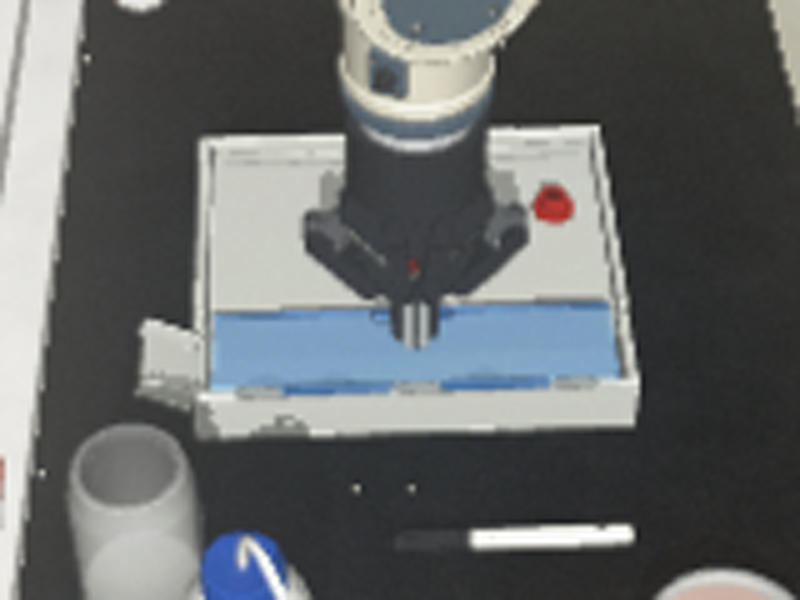

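The cover is flat, and the tool stops against it at 45.5 mm with 5.5 N. I'll press a little harder, then back off and check.

```bash
python3 - <<'E'
from rig import robot
from h import *
for z in (.0445,.044):
    robot.move_linear(W(.0705,0,z),ORI,speed=.03); robot.hold(.1)
    F=np.round(robot.read_ft_force(),2);print(z,F,robot.read_tool_pos()[2])
    if F[2]>12: break
robot.hold(.3)
robot.move_linear(W(.0705,0,.2),ORI,speed=.15)
robot.move_linear(W(-.2,.041,.22),ORI,speed=.25)
look(robot,'side',(190,160,350,280),5,'s4')
s=look(robot,'top',(130,120,330,270),4,'t4')
C=cloud(s)
m=[]
for x in (.055,.075,.095):
  for y in (-.09,-.04,.04,.09):
    u,v=proj(s,W(x,y,.0455))[0].round().astype(int); m.append((x,y,round(float(np.median(C[v-1:v+2,u-1:u+2,2]))*1000,1)))
print(m,robot.read_time_s())
E
```

```text
0.0445 [-2.4  -0.77 11.18] 0.04548959826553828
0.044 [-3.62 -0.68 15.11] 0.045415372308086066
[(0.055, -0.09, 46.5), (0.055, -0.04, 45.5), (0.055, 0.04, 45.1), (0.055, 0.09, 44.9), (0.075, -0.09, 42.8), (0.075, -0.04, 45.1), (0.075, 0.04, 44.2), (0.075, 0.09, 44.1), (0.095, -0.09, 43.7), (0.095, -0.04, 44.8), (0.095, 0.04, 43.9), (0.095, 0.09, 44.8)] 22.9
```

View pics/s4.png

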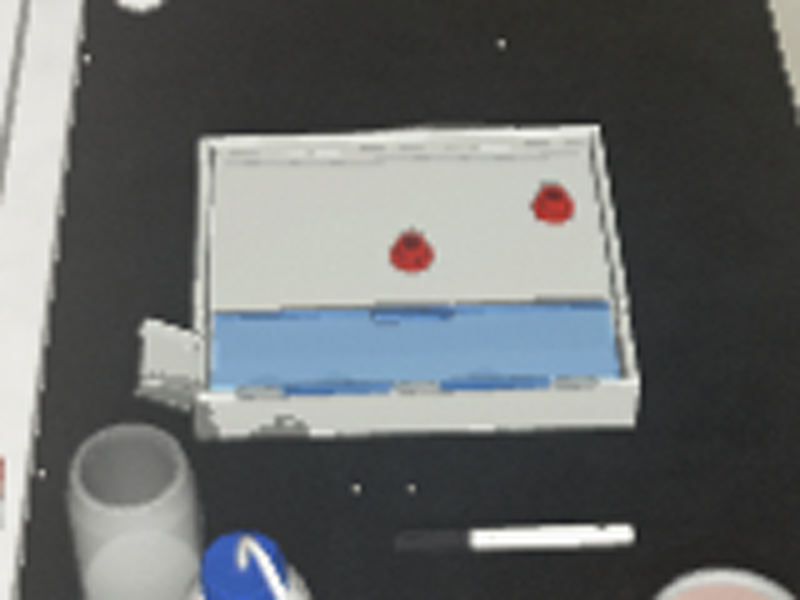

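View pics/t4.png

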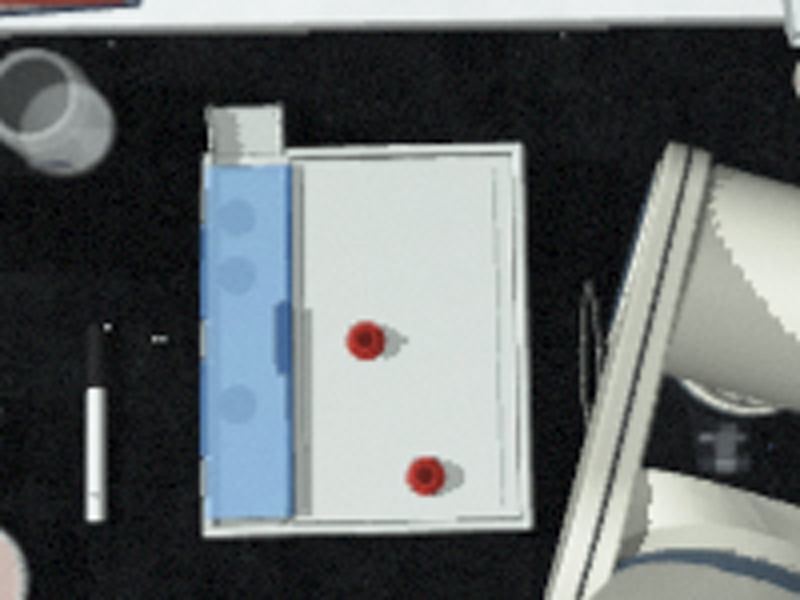

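The cover is level at about 45 mm. The three grey stoppers show through it, both reds are on the platform, and the marker, jar and forceps are where they were. I'm handing in.

```bash
python3 -c "
from rig import robot
print(robot.hand_in(), robot.read_time_s())"
```

```text
the job is handed in; nothing more can be done
the job is handed in; nothing more can be done
```

I swept the three grey stoppers into the trough one at a time with closed fingers. Then I pushed the blue cover over and pressed it shut with about 15 N. I handed the job in at about 23 s of the 45 s allowed; the hand-in reports no verdict.

**Stoppers:** the last pictures show all three grey ones under the cover, lying upside down. Their undersides should then be at about 22 mm, under the 30 mm limit, but I worked that height out from their size and did not measure it. Both red ones are where they started on the platform.

**Cover:** while pressing, the fingertips stopped on it at 45.4–45.5 mm, which matches a shut cover. Afterwards depth readings at 12 points on it gave about 43–46.5 mm, so it stayed level.

**Surroundings:** the marker and jar look unmoved, as does the part of the forceps the arm did not hide. I did not check the timer, carton or petri dish again; the arm did not come near them.

**Disagreement:** the side and top cameras differed by about 3 mm along the push direction. I used the average, and it made no visible difference.

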